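# Take the inspection torch from its case and light the glued box

### The arm

A 6-joint arm with a two-finger parallel gripper is mounted at the origin on the work surface. World frame = base frame: x ahead of the robot, y to its left, z up, the work surface at z = 0. Lengths are in m, angles in degrees, forces in N, time in s.
With the tool pointing down it reaches from about 0.25 to 0.725 m from the base axis. Payload 4 kg.
Tool frame: the origin (TCP) lies at the very end of the fingers, on their centre line; the grasp point (between the pads) lies 19 mm behind it; z points along the fingers, y is the line along which they close (so a half turn about z gives the same grasp; the last joint's range is limited). The gripper opens to 85 mm and grips with 20 to 120 N. Pads are 22 mm wide; open, the fingers measure 114 mm over their backs; the gripper's body (76 mm by 85 mm) begins 54 mm behind the grasp point. The pads swing forward as they close: fully open they stand 13 mm farther back than shut.
Start: joints at [66.52, 13.785, 0.286, 76.501, 0, 90], TCP at [0.199, 0.459, 0.231] pointing down, gripper open.
Joint ranges: [-155.79, 155.79], [-60.16, 107.12], [-62.33, 73.08], [-114, 123.19], [-81.49, 82.49], [-180, 180]. Speed limits (degrees/s): [159.86, 159.86, 180, 180, 180, 180].

### API

Orientations are given as [roll, pitch, yaw] about the fixed x, y, z axes, in that order (R = Rz(yaw) Ry(pitch) Rx(roll)).
In Python, from rig import env, viewer, job gives the robot as it stands.
- The arm moves only by the tool drive_tool, never from a script. Its argument "plan" is a list of rows, each a list of 3 entries, a list of its own where there are three numbers: the turn, a rotation vector about the world's x, y, z in rad, then the shift along the world's x, y, z in m, then the closure, from 0 (fully open) to 1 (shut). In form: [[[ax, ay, az], [tx, ty, tz], gripper], ...]. A call has 1 to 12 rows; each row is the pose to reach, as a shift and turn from the pose commanded when the call began; what a row does not reach only later rows make up. A row lasts 1/12 s, in which the tool goes at most 41.7 mm and 7.16 degrees, less where a joint would pass 70% of its speed; a pose out of reach is approached as far as the arm can. A call with a gripper value outside its range is refused whole. The fingers move at their own pace and stop on an object; "force" is the grip in N (left out, the last holds). Time passes only in rows, so rows that repeat a pose let the fingers close. It gives the time, the measured TCP pose, the force, the opening and the grip force at its end, in the units of the state.
- env.observe(): the state, without advancing time (a new reading comes with each control period).
- viewer.read_camera(name): name is "side" or "top" or "wrist"; returns (picture, depth): 400x640x3 uint8, blue, green, red; 400x640 float32, m along the optical axis (not along the pixel's ray), 0 where there is no reading.
- viewer.camera_model(name): a dict with "intrinsics" (3x3 intrinsics, pixels), "extrinsics" (4x4, takes a point from world to camera coordinates); the wrist camera has in their place "T_tool_cam" (4x4, takes a point from camera to tool coordinates, whose origin is the TCP and whose axes are the flange's). Camera axes: x right, y down, z forward; pixel columns grow to the right and rows downward; lengths in m; the calibration is good to about 2 mm. A picture is of the moment at which its call begins: read the wrist's pose just before it. camera_model takes no time and is no camera call.
- job.finish_job(): hands the job in; it is judged then, once.
The state is a dict: "t": time; "joint_positions": joint angles; "joint_velocities": joint speeds; "tau": joint torques, N m; "position": TCP position; "ee_rot": TCP orientation; "contact_force": force on the tool from outside, world axes, zero at the start; "ft_torque": the same for the moment, N m; "opening": finger opening in m; "gripper_force": force on a finger pad.
Only numpy, scipy, OpenCV 4.12 (cv2) and the standard library are available. Lean on these libraries where they do the work, as an engineer would, in place of code of your own. Each camera call takes 0.05 s, during which the arm holds its last target. There are 200 camera calls.

### The job

Swing the red latch of the grey steel case well out, open the lid until it stands past upright, and take the yellow torch out of its saddles. Hold it slanting nose-down at about 45 degrees, lens a few centimetres above the rim of the open plywood box and touching nothing, so that it shines onto the middle of the box's floor to show the glue seams. Finish while still holding it there; leave the lid open, and leave the box, the glue bottle, the folding rule and the hammer where they are.

Things in the scene. Friction and masses are not known exactly. Their poses are not given: they have to be found in the camera images.
- case: Grey sheet-steel case, fixed to the bench: 160 mm deep (its x), 250 mm wide (its y), base 55 mm high, 90 mm high with its lid shut. Origin: centre of its underside; z up, -x is its front, which faces the robot more or less. The red latch is in the middle of the front, the lid hinges on the rim of the back.
- saddles (a point): Torch's place in the case, at its mid-length: 12 mm before the case's middle, 58 mm above the bench, 3 mm over the base's rim. The torch lies along the case's y, lens end at +y, in two black U saddles 20 mm wide, 44 mm to each side of this point, reaching up to the torch's axis. Between them the case is clear down to 9 mm above the bench, with 50 mm or more for each finger beside the torch.
- lid (a joint): Angle of the lid, rad: 0 shut, 1.57 upright, 1.9 fully open against its stop. The hinge axis is the case's y at the back. The hinge is stiff (0.3 N m): the lid stays at any angle where it is left. While the latch is shut it holds the lid down.
- lid_hinge (a point): Middle of the lid's hinge axis: in the case's frame 80 mm behind the middle, 55 mm above the bench.
- lid_pull (a point): Middle of the steel pull bar on the lid: round, 10 mm thick, 90 mm long (along the case's y), 28 mm above the lid's top. Lid shut: 125 mm before the hinge axis and 63 mm above it (118 mm above the bench); it turns with the lid. The lid is a shallow shell, 160 x 250 x 35 mm, walls 3 mm, 0.28 kg, open side down; its front edge is 160 mm from the hinge axis.
- latch (a joint): Angle of the latch lever, rad: 0 shut (hooked over the lid's lip), growing as its top swings out, away from the case, and down; stop at 1.4. Clear of the lip from about 0.15; well out from 0.5, lying level at about 1.1. Friction (0.08 N m) keeps it where it is left; there is no spring.
- latch_hinge (a point): Middle of the latch's hinge axis, which runs along the case's y: in the case's frame 88 mm in front of the middle, 26 mm above the bench.
- latch_tab (a point): Point on the upper face of the red latch's thumb tab, 4 mm from its end: with the latch shut 30 mm farther out (-x of the case) than the latch's hinge axis and 62 mm above it. The tab is 40 mm wide (case's y), 38 mm long, 5 mm thick and slopes outward and up from the case's front. Pressing it down swings the latch out about its hinge axis.
- torch_mid (a point): Centre of the yellow torch: 180 mm long, 0.15 to 0.3 kg. The body is a round rod, 29 mm thick, from the tail 90 mm behind this point to 58 mm ahead of it; then comes the black head, 38 mm thick and 32 mm long. Its x axis is the beam's direction, from tail to lens; y and z may be rolled anyhow. It balances near this point.
- torch_lens (a point): Centre of the torch's lens, 90 mm ahead of torch_mid on the beam axis.
- beam_12cm (a point): Point on the beam axis 120 mm in front of the lens (no solid thing there).
- beam_17cm (a point): Point on the beam axis 170 mm in front of the lens (no solid thing there).
- plybox: Open plywood box, loose, 200 mm (its x) by 125 mm (its y), 80 mm high, walls and floor 6 mm, 0.35 kg. Origin: centre of its underside, z up.
- glue: White glue bottle standing on the bench, 62 mm thick, 195 mm high. Origin: centre of its underside. Bystander.
- rule: Orange folding rule, folded up, lying flat: 235 x 17 x 16 mm, long along its x. Origin: centre of its underside. Bystander.
- hammer: Hammer lying on the bench, 260 mm long along its x, wooden handle, head at +x. Bystander.
Not all that is in view belongs to the job. Of the things that look like the plybox, take the one that is farthest from the robot's base at the start.

How it is judged:
By the outcome, as a careful person would: the job done as asked, in the order asked, and still so for the second after the job is handed in, while the arm keeps its last pose, push and grip.
It also fails if it takes over 72 s, if anything falls off the work surface, if the arm or the gripper's body presses on something with over 40 N, if the wrist force passes 120 N, or if a joint passes its speed limit or range.

## Working session

There is one attempt and no reset: what is moved stays moved. The work goes in short steps, Python scripts to look and compute and a tool call to move; the robot and the scene stay as the last step left them, time stands still between calls to the robot, and variables do not carry over. Pictures are saved under pics/ and viewed, at most 10 in all, crops included, and the job is handed in when it is done.

Besides the shell and the picture viewer there is one more tool, called after "Call:" as name([rows], argument=value, ...), one row to a line, values as JSON. drive_tool: Moves the arm, as the interface text tells. Its arguments: {"type":"object","properties":{"plan":{"type":"array"},"force":{"type":"number"}},"required":["plan"]}

```bash
ls; mkdir -p pics; cat > h.py <<'E'
import numpy as np, cv2
from rig import env, viewer, job
from scipy.spatial.transform import Rotation as R
def cam(n):
    m=viewer.camera_model(n); K=np.array(m["intrinsics"])
    if "extrinsics" in m: T=np.linalg.inv(np.array(m["extrinsics"]))
    else:
        s=env.observe(); W=np.eye(4); W[:3,:3]=R.from_euler('xyz',s["ee_rot"],degrees=True).as_matrix(); W[:3,3]=s["position"]
        T=W@np.array(m["T_tool_cam"])
    return K,T
def cloud(K,T,d):
    v,u=np.mgrid[:d.shape[0],:d.shape[1]]
    p=np.stack([(u-K[0,2])/K[0,0]*d,(v-K[1,2])/K[1,1]*d,d],-1)
    return p@T[:3,:3].T+T[:3,3]
def shot(n):
    K,T=cam(n); im,d=viewer.read_camera(n); return im,d,K,T,cloud(K,T,d)
def ray(K,T,u,v,z):
    r=T[:3,:3]@np.array([(u-K[0,2])/K[0,0],(v-K[1,2])/K[1,1],1]); c=T[:3,3]; return c+r*(z-c[2])/r[2]
E
python3 - <<'E'
from h import *
for n in("top","side"):
    im,d,K,T,P=shot(n); cv2.imwrite(f"pics/{n}0.png",im); np.savez(f"{n}0.npz",im=im,d=d,K=K,T=T,P=P); print(n,T.round(3).tolist(),K[0,0])
print(env.observe())
E
```

```text
pics
top [[0.006, -0.995, 0.095, 0.416], [-1.0, -0.006, 0.002, 0.093], [-0.001, -0.095, -0.995, 1.233], [0.0, 0.0, 0.0, 1.0]] 401.8032853092312
side [[0.701, -0.489, 0.52, -0.017], [-0.713, -0.49, 0.5, -0.438], [0.011, -0.722, -0.692, 0.84], [0.0, 0.0, 0.0, 1.0]] 393.7194353053263
{'t': 0.1, 'joint_positions': array([ 6.65220406e+01,  1.38290024e+01,  2.21026107e-01,  7.65014727e+01,
       -1.37867523e-03,  9.00021433e+01]), 'joint_velocities': array([ 0.03889182, -0.10029939,  0.28143569,  0.02149202,  0.02858089,
        0.09719013]), 'tau': array([-4.86927074e-04, -3.73137975e+01,  2.53009933e+01,  1.08846740e-02,
       -1.13528310e-05, -5.40088166e-06]), 'position': array([0.19897867, 0.45808311, 0.2304895 ]), 'ee_rot': array([-1.79890551e+02,  1.38276684e-03,  1.56519900e+02]), 'contact_force': array([ 0.00680841,  0.51209354, -0.01793632]), 'ft_torque': array([ 0.00959234,  0.01519147, -0.02110634]), 'gripper_force': 0.0, 'opening': 0.08528241357573876}
```

View pics/top0.png

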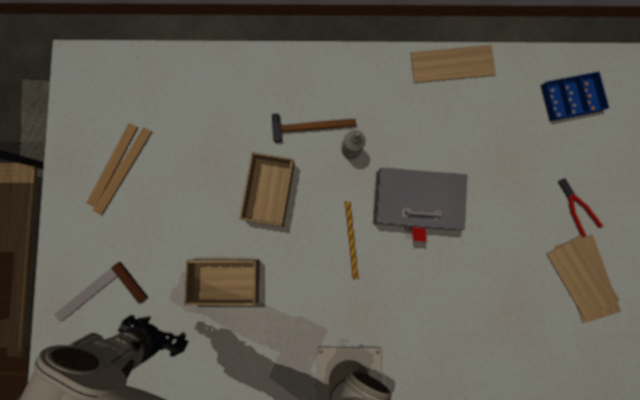

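View pics/side0.png

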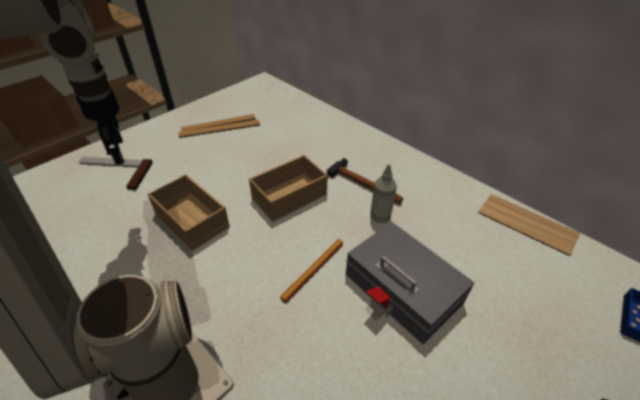

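Top view: two plywood boxes, A at about (268,190) and B at about (222,282). The case is at (421,199), its red latch at (419,234) and its pull at (421,213). The glue is at (353,144), the rule at (351,240) and the hammer at (310,126). Next I measure both boxes and the case.

```bash
cat > m.py <<'E'
from h import *
z=np.load("top0.npz"); im,d,K,T,P=[z[k] for k in("im","d","K","T","P")]
def rect(mask,name):
    q=P[mask][:,:2].astype(np.float32); r=cv2.minAreaRect(q); print(name,np.round(r[0],4),np.round(r[1],4),round(r[2],2),"n",len(q),"dist",round(float(np.hypot(*r[0])),3)); return r
def win(u0,u1,v0,v1):
    m=np.zeros(d.shape,bool); m[v0:v1,u0:u1]=1; return m&(d>0)
Z=P[...,2]
for n,w in(("A",(225,310,140,235)),("B",(175,270,250,315))):
    for lo,hi in((.065,.095),):
        m=win(*w)&(Z>lo)&(Z<hi); rect(m,n+" rim")
    print(np.percentile(Z[m],[5,50,95]), "floor z",np.median(Z[win(*w)&(Z>0.002)&(Z<.02)]))
m=win(365,480,160,240)&(Z>.08)&(Z<.1); r=rect(m,"case top"); print(np.median(Z[m]), cv2.boxPoints(r).round(4).tolist())
m=win(395,450,200,222)&(Z>.105); rect(m,"pull"); print(Z[m].max())
hsv=cv2.cvtColor(im,cv2.COLOR_BGR2HSV)
m=win(405,435,222,248)&((hsv[...,0]<8)|(hsv[...,0]>172))&(hsv[...,1]>150); rect(m,"latch");print(np.percentile(Z[m],[5,50,95]))
rect(win(335,370,125,165)&(Z>.05),"glue")
rect(win(340,362,195,285)&(Z>.01),"rule")
big=cv2.resize(im[130:320,170:310],None,fx=4,fy=3.1,interpolation=cv2.INTER_CUBIC); cv2.imwrite("pics/boxes.png",big)
E
python3 m.py
```

```text
A rim [0.5585 0.247 ] [0.1255 0.2   ] 80.88 n 562 dist 0.611
[0.06829555 0.07913728 0.08307421] floor z 0.005193439517435117
B rim [0.2893 0.3723] [0.1236 0.2013] 0.35 n 616 dist 0.472
[0.06959545 0.07940122 0.08354783] floor z 0.005738965642474114
case top [ 0.5124 -0.2008] [0.2519 0.2009] 85.58 n 4842 dist 0.55
0.09021068274194732 [[0.4025999903678894, -0.31859999895095825], [0.6029000282287598, -0.33410000801086426], [0.6223000288009644, -0.08299999684095383], [0.421999990940094, -0.06750000268220901]]
pull [ 0.4871 -0.1974] [0.0975 0.01  ] 85.84 n 135 dist 0.526
0.12897759215663962
latch [ 0.4283 -0.1982] [0.0476 0.0395] 88.1 n 182 dist 0.472
[0.06934368 0.08022637 0.08971917]
glue [ 0.6885 -0.0039] [0.0594 0.0591] 89.65 n 482 dist 0.689
rule [ 0.4131 -0.0049] [0.2345 0.0183] 6.09 n 450 dist 0.413
```

View pics/boxes.png

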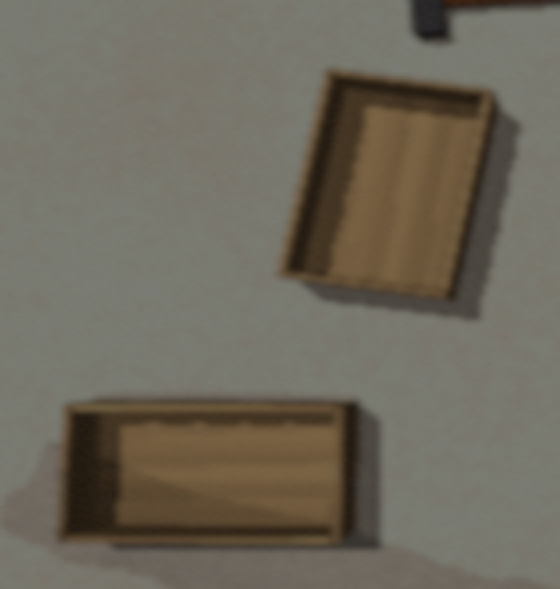

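Box A (top view 268,190), 0.611 m from the base, is the target. Box B (222,282) is only 0.472 m away. The crop shows both as open empty boxes. The case centre is about (0.532,-0.2015) with yaw -4.3°. Rim heights, pull and sizes all agree with the description. First I go above the latch with the fingers shut.

Call:
drive_tool([
  [[0,0,-1.236],[0.215,-0.651,0],1],
  [[0,0,-1.236],[0.215,-0.651,0],1],
  [[0,0,-1.236],[0.215,-0.651,0],1],
  [[0,0,-1.236],[0.215,-0.651,0],1],
  [[0,0,-1.236],[0.215,-0.651,0],1],
  [[0,0,-1.236],[0.215,-0.651,0],1],
  [[0,0,-1.236],[0.215,-0.651,0],1],
  [[0,0,-1.236],[0.215,-0.651,0],1],
  [[0,0,-1.236],[0.215,-0.651,0],1],
  [[0,0,-1.236],[0.215,-0.651,0],1],
  [[0,0,-1.236],[0.215,-0.651,0],1],
  [[0,0,-1.236],[0.215,-0.651,0],1],
], force=40)

```text
t: 1.1
position: [0.3558, -0.0182, 0.2313]
ee_rot: [180.0, -0.0, 85.7]
contact_force: [1.4, 1.1, 0.2]
opening: -0.0002
gripper_force: 0.0
```

```bash
cat > s.py <<'E'
from h import *
s=env.observe(); print({k:np.round(s[k],3).tolist() for k in("t","joint_positions","position","ee_rot","contact_force","opening","gripper_force")})
E
python3 s.py
```

```text
{'t': 1.1, 'joint_positions': [-2.945, -2.68, -18.235, 74.424, 0.012, 91.371], 'position': [0.356, -0.018, 0.231], 'ee_rot': [179.98, -0.012, 85.683], 'contact_force': [1.357, 1.052, 0.215], 'opening': -0.0, 'gripper_force': 0.0}
```

Call:
drive_tool([
  [[0,0,0],[0.0585,-0.1745,0],1],
  [[0,0,0],[0.0585,-0.1745,0],1],
  [[0,0,0],[0.0585,-0.1745,0],1],
  [[0,0,0],[0.0585,-0.1745,0],1],
  [[0,0,0],[0.0585,-0.1745,0],1],
  [[0,0,0],[0.0585,-0.1745,-0.04],1],
  [[0,0,0],[0.0585,-0.1745,-0.08],1],
  [[0,0,0],[0.0585,-0.1745,-0.11],1],
  [[0,0,0],[0.0585,-0.1745,-0.13],1],
  [[0,0,0],[0.0585,-0.1745,-0.13],1],
])

```text
t: 1.93
position: [0.4104, -0.189, 0.0966]
ee_rot: [-179.4, -0.2, 85.7]
contact_force: [-1.1, 0.1, 0.8]
opening: 0.0001
gripper_force: 0.0
```

```bash
python3 s.py; python3 - <<'E'
from h import *
im,d,K,T,P=shot("side"); cv2.imwrite("pics/l1.png",cv2.resize(im[220:370,300:500],None,fx=3,fy=3,interpolation=cv2.INTER_CUBIC))
E
```

```text
{'t': 1.933, 'joint_positions': [-24.723, 15.181, -19.356, 56.068, 0.001, 69.595], 'position': [0.41, -0.189, 0.097], 'ee_rot': [-179.433, -0.212, 85.681], 'contact_force': [-1.055, 0.148, 0.843], 'opening': 0.0, 'gripper_force': 0.0}
```

View pics/l1.png

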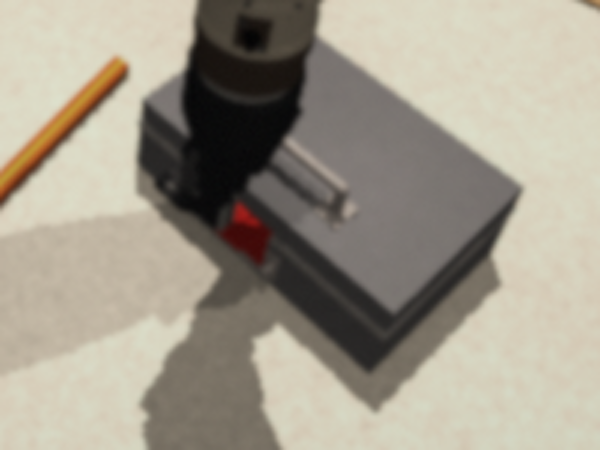

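The fingers stand over the red tab (crop about 245,235). I now press along the arc.

Call:
drive_tool([
  [[0,0,0],[0,-0.002,-0.013],1],
  [[0,0,0],[-0.008,-0.002,-0.018],1],
  [[0,0,0],[-0.015,-0.002,-0.023],1],
  [[0,0,0],[-0.022,-0.001,-0.029],1],
  [[0,0,0],[-0.027,-0.001,-0.036],1],
  [[0,0,0],[-0.031,0,-0.044],1],
  [[0,0,0],[-0.035,0,-0.052],1],
  [[0,0,0],[-0.037,0,-0.061],1],
  [[0,0,0],[-0.039,0,-0.07],1],
  [[0,0,0],[-0.039,0,-0.07],1],
])

```text
t: 2.82
position: [0.3733, -0.1897, 0.0293]
ee_rot: [-179.8, -0.1, 85.7]
contact_force: [0.6, 0.4, -0.0]
opening: 0.0002
gripper_force: 0.0
```

```bash
python3 s.py
```

```text
{'t': 2.817, 'joint_positions': [-26.951, 17.075, -29.351, 43.812, 0.018, 67.369], 'position': [0.373, -0.19, 0.029], 'ee_rot': [-179.787, -0.109, 85.68], 'contact_force': [0.562, 0.378, -0.036], 'opening': 0.0, 'gripper_force': 0.0}
```

Call:
drive_tool([
  [[0,0,0],[0,0,0.04],1],
  [[0,0,0],[0,0,0.08],1],
  [[0,0,0],[0,0,0.12],0.6],
  [[0,0,0],[0.03,-0.002,0.14],0.4],
  [[0,0,0],[0.07,-0.005,0.14],0.4],
  [[0,0,0],[0.1118,-0.0075,0.14],0.4],
  [[0,0,0],[0.1118,-0.0075,0.14],0.4],
  [[0,0,0],[0.1118,-0.0075,0.14],0.4],
])

```text
t: 3.48
position: [0.4891, -0.1979, 0.17]
ee_rot: [-179.9, -0.0, 85.8]
contact_force: [-0.3, 0.4, -0.1]
opening: 0.0513
gripper_force: 0.0
```

```bash
python3 s.py; cat > red.py <<'E'
from h import *
def red(n):
    im,d,K,T,P=shot(n); hsv=cv2.cvtColor(im,cv2.COLOR_BGR2HSV)
    m=((hsv[...,0]<8)|(hsv[...,0]>172))&(hsv[...,1]>150)&(d>0)&(np.abs(P[...,0]-.42)<.08)&(np.abs(P[...,1]+.2)<.08)
    q=P[m]; print(n,len(q),np.percentile(q,[3,50,97],axis=0).round(4).tolist() if len(q) else "")
    return im,d,K,T,P
E
python3 -c "
from red import *
red('top'); red('side')"
```

```text
{'t': 3.483, 'joint_positions': [-22.047, 18.888, -2.078, 69.095, 0.025, 72.156], 'position': [0.489, -0.198, 0.17], 'ee_rot': [-179.949, -0.043, 85.797], 'contact_force': [-0.296, 0.353, -0.118], 'opening': 0.051, 'gripper_force': 0.0}
top 271 [[0.3752, -0.21, 0.026], [0.408, -0.1921, 0.0373], [0.4399, -0.176, 0.0508]]
side 475 [[0.3746, -0.213, 0.0241], [0.3991, -0.1948, 0.0363], [0.4383, -0.1761, 0.0484]]
```

The latch is out: the red points now reach down to z 0.026 at x 0.375, about 60°. Next is the pull bar.

Call:
drive_tool([
  [[0,0,0],[-0.002,0,-0.03],0.5],
  [[0,0,0],[-0.002,0,-0.055],0.5],
  [[0,0,0],[-0.002,0,-0.069],0.5],
  [[0,0,0],[-0.002,0,-0.069],0.5],
  [[0,0,0],[-0.002,0,-0.069],1],
  [[0,0,0],[-0.002,0,-0.069],1],
  [[0,0,0],[-0.002,0,-0.069],1],
  [[0,0,0],[-0.002,0,-0.069],1],
  [[0,0,0],[-0.002,0,-0.069],1],
  [[0,0,0],[-0.002,0,-0.069],1],
  [[0,0,0],[-0.002,0,-0.069],1],
  [[0,0,0],[-0.002,0,-0.069],1],
], force=30)

```text
t: 4.58
position: [0.4865, -0.1987, 0.1041]
ee_rot: [179.8, 0.1, 85.7]
contact_force: [-1.6, 0.1, 5.9]
opening: 0.0084
gripper_force: 29.7
```

```bash
python3 s.py; python3 -c "
import numpy as np
c=np.array([.997,-.075])
f=lambda t:(140*np.cos(np.radians(153.25-t)),140*np.sin(np.radians(153.25-t)))
a=f(0)
for t in range(5,66,5):
  b=f(t);dx=(b[0]-a[0])/1000;print(t,(dx*c).round(4),round((b[1]-a[1])/1000,4))"
```

```text
{'t': 4.583, 'joint_positions': [-22.212, 21.64, -8.599, 59.559, -0.01, 72.085], 'position': [0.486, -0.199, 0.104], 'ee_rot': [179.811, 0.071, 85.703], 'contact_force': [-1.624, 0.132, 5.859], 'opening': 0.008, 'gripper_force': 29.728}
5 [ 0.0059 -0.0004] 0.0107
10 [ 0.0128 -0.001 ] 0.0208
15 [ 0.0205 -0.0015] 0.0302
20 [ 0.029  -0.0022] 0.039
25 [ 0.0382 -0.0029] 0.0469
30 [ 0.0481 -0.0036] 0.0541
35 [ 0.0586 -0.0044] 0.0603
40 [ 0.0695 -0.0052] 0.0656
45 [ 0.0809 -0.0061] 0.0699
50 [ 0.0927 -0.007 ] 0.0733
55 [ 0.1046 -0.0079] 0.0755
60 [ 0.1167 -0.0088] 0.0768
65 [ 0.1289 -0.0097] 0.0769
```

Call:
drive_tool([
  [[0,0,0],[0.006,0,0.011],1],
  [[0,0,0],[0.013,-0.001,0.021],1],
  [[0,0,0],[0.0205,-0.0015,0.03],1],
  [[0,0,0],[0.029,-0.002,0.039],1],
  [[0,0,0],[0.038,-0.003,0.047],1],
  [[0,0,0],[0.048,-0.0035,0.054],1],
  [[0,0,0],[0.0585,-0.0045,0.06],1],
  [[0,0,0],[0.0695,-0.005,0.0655],1],
  [[0,0,0],[0.081,-0.006,0.07],1],
  [[0,0,0],[0.0925,-0.007,0.073],1],
  [[0,0,0],[0.1045,-0.008,0.0755],1],
  [[0,0,0],[0.1045,-0.008,0.0755],1],
])

```text
t: 5.58
position: [0.5912, -0.2066, 0.1794]
ee_rot: [179.9, 0.1, 85.7]
contact_force: [-0.8, -0.2, 5.2]
opening: 0.0089
gripper_force: 31.3
```

```bash
python3 s.py;  python3 - <<'E'
from h import *
im,d,K,T,P=shot("side"); cv2.imwrite("pics/l2.png",cv2.resize(im[120:370,280:520],None,fx=2.4,fy=2.4,interpolation=cv2.INTER_CUBIC))
E
```

```text
{'t': 5.583, 'joint_positions': [-19.248, 29.553, 15.765, 76.081, -0.035, 75.036], 'position': [0.591, -0.207, 0.179], 'ee_rot': [179.883, 0.067, 85.716], 'contact_force': [-0.796, -0.174, 5.243], 'opening': 0.009, 'gripper_force': 31.321}
```

View pics/l2.png

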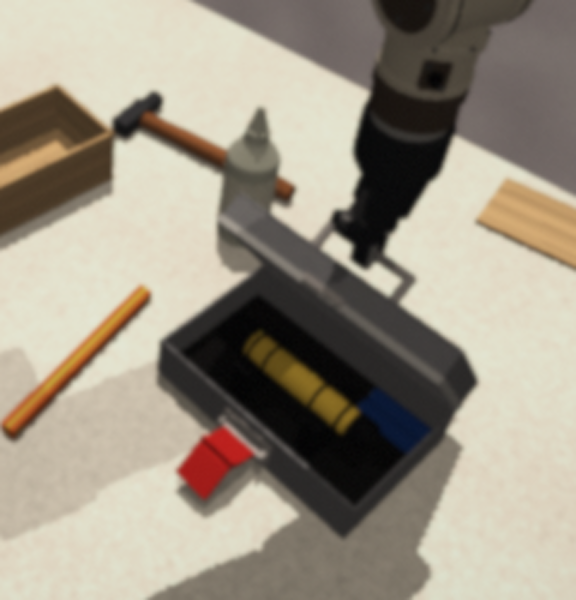

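The lid stands at about 55° with the bar in the fingers. The yellow torch lies in its saddles with its tail toward the blue item, crop about (300,385). I let go of the bar and push the lid from inside.

Call:
drive_tool([
  [[0,0,0],[0,0,0],0.75],
  [[0,0,0],[0,0,0],0.75],
  [[0,0,0],[0,0,0],0.75],
  [[0,0,0],[0,0,0.02],0.75],
  [[0,0,0],[0,0,0.05],0.75],
  [[0,0,0],[0,0,0.075],1],
  [[0,0,0],[-0.04,0.003,0.075],1],
  [[0,0,0],[-0.08,0.006,0.075],1],
  [[0,0,0],[-0.115,0.009,0.075],1],
  [[0,0,0],[-0.115,0.009,0.04],1],
  [[0,0,0],[-0.115,0.009,0.0],1],
  [[0,0,0],[-0.115,0.009,-0.012],1],
])

```text
t: 6.63
position: [0.4708, -0.1959, 0.1613]
ee_rot: [-179.6, -0.1, 85.7]
contact_force: [-1.6, 1.1, -0.9]
opening: 0.0002
gripper_force: 0.0
```

```bash
python3 s.py
```

```text
{'t': 6.633, 'joint_positions': [-22.588, 17.598, -5.276, 67.539, 0.003, 71.745], 'position': [0.471, -0.196, 0.161], 'ee_rot': [-179.609, -0.132, 85.666], 'contact_force': [-1.611, 1.086, -0.905], 'opening': 0.0, 'gripper_force': 0.0}
```

Call:
drive_tool([
  [[0,0,0],[0.02,-0.0015,0],1],
  [[0,0,0],[0.04,-0.003,0],1],
  [[0,0,0],[0.056,-0.004,0.004],1],
  [[0,0,0],[0.072,-0.005,0.008],1],
  [[0,0,0],[0.088,-0.0065,0.01],1],
  [[0,0,0],[0.104,-0.008,0.01],1],
  [[0,0,0],[0.12,-0.009,0.01],1],
  [[0,0,0],[0.134,-0.01,0.01],1],
  [[0,0,0],[0.148,-0.011,0.01],1],
  [[0,0,0],[0.16,-0.012,0.01],1],
  [[0,0,0],[0.16,-0.012,0.01],1],
])

```text
t: 7.55
position: [0.636, -0.209, 0.1748]
ee_rot: [-180.0, -0.0, 85.7]
contact_force: [0.2, -0.8, -0.7]
opening: -0.0003
gripper_force: 0.0
```

```bash
python3 s.py; cat > lid.py <<'E'
from h import *
im,d,K,T,P=shot("side")
Q=(P-[.532,-.2015,0]); a=np.radians(-4.3); C=np.array([[np.cos(a),np.sin(a),0],[-np.sin(a),np.cos(a),0],[0,0,1]]); Q=Q@C.T
m=(d>0)&(np.abs(Q[...,1])>.06)&(np.abs(Q[...,1])<.115)&(Q[...,2]>.11)&(Q[...,2]<.26)&(np.abs(Q[...,0]-.1)<.08)
q=Q[m]
for lo in np.arange(.11,.25,.02):
    k=q[(q[:,2]>=lo)&(q[:,2]<lo+.02)]
    if len(k): print(round(lo+.01,2),len(k),np.percentile(k[:,0],[5,50,95]).round(3))
cv2.imwrite("pics/l3.png",cv2.resize(im[100:370,280:520],None,fx=2.2,fy=2.2,interpolation=cv2.INTER_CUBIC))
E
python3 lid.py
```

```text
{'t': 7.55, 'joint_positions': [-18.197, 35.07, 24.385, 79.324, 0.011, 76.062], 'position': [0.636, -0.209, 0.175], 'ee_rot': [-179.993, -0.013, 85.741], 'contact_force': [0.158, -0.842, -0.686], 'opening': -0.0, 'gripper_force': 0.0}
0.12 326 [0.126 0.13  0.133]
0.14 344 [0.132 0.135 0.139]
0.16 338 [0.137 0.14  0.144]
0.18 200 [0.142 0.144 0.147]
0.2 347 [0.12  0.137 0.151]
0.22 58 [0.118 0.12  0.125]
```

View pics/l3.png

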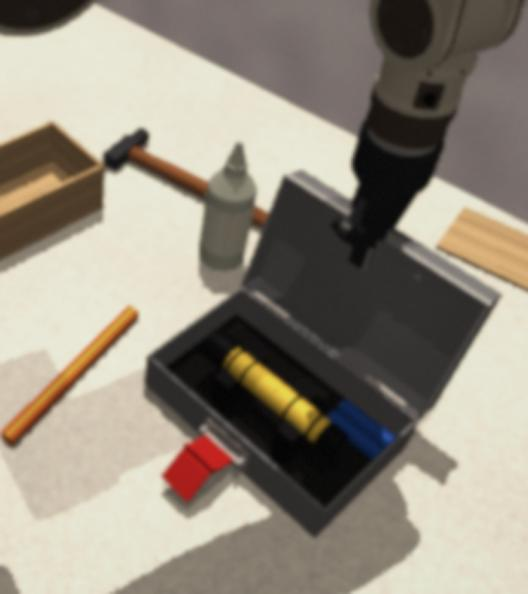

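The lid reads 103° (about 1.8 rad). The torch is undisturbed, its body from about (235,360) to (315,430) and the head hidden toward +y. Next I move clear, measure the torch from the top, and check which wrist turn suits the final pose.

Call:
drive_tool([
  [[0,0,0],[-0.04,0.003,0.01],1],
  [[0,0,0],[-0.08,0.006,0.03],0.8],
  [[0,0,0],[-0.12,0.01,0.06],0.5],
  [[0,0,0],[-0.16,0.03,0.06],0],
  [[0,0,0],[-0.2,0.06,0.06],0],
  [[0,0,0],[-0.23,0.09,0.06],0],
  [[0,0,0],[-0.24,0.12,0.06],0],
  [[0,0,0],[-0.24,0.12,0.06],0],
])

```text
t: 8.27
position: [0.3893, -0.086, 0.2356]
ee_rot: [-179.8, -0.1, 85.8]
contact_force: [0.0, -0.3, -0.2]
opening: 0.0829
gripper_force: 0.0
```

```bash
python3 s.py; cat > ik.py <<'E'
from h import *
from scipy.optimize import least_squares
D=np.array([[13.785,.286,.5003,.231],[-2.68,-18.235,.3562,.2313],[15.18,-19.36,.4517,.0966],[17.075,-29.35,.4187,.0293],[18.89,-2.08,.5276,.17],[29.55,15.77,.6263,.1794],[35.07,24.385,.6695,.1748],[21.64,-8.599,.5255,.1041],[17.6,-5.276,.51,.1613]])
def wr(p,q2,q3):
    a=np.radians(q2)+p[1]; b=np.radians(q2-q3)+p[3]
    return p[4]+p[0]*np.sin(a)+p[2]*np.cos(b), p[5]+p[0]*np.cos(a)-p[2]*np.sin(b)
def f(p):
    r,z=wr(p,D[:,0],D[:,1]); return np.r_[r-D[:,2],z-D[:,3]]
s=least_squares(f,[.4,0,.4,0,0,0]); p=s.x; print(p.round(4),"err",np.abs(s.fun).max())
def wrist(j,d,xs,phi):
    """tool R from beam dir d, sign xs, roll phi about d; returns j5,j6,s for base angle j"""
    pass
def toolR(psi,el,xs,phi):
    d=np.array([np.cos(el)*np.cos(psi),np.cos(el)*np.sin(psi),-np.sin(el)])
    z0=-np.array([np.sin(el)*np.cos(psi),np.sin(el)*np.sin(psi),np.cos(el)])
    z=R.from_rotvec(phi*d).apply(z0); x=xs*d; return np.stack([x,np.cross(z,x),z],1),d
def wr3(Rt,j1):
    A=R.from_euler('z',j1,degrees=True).as_matrix().T@Rt; z=A[:,2]
    j5=np.degrees(np.arcsin(z[1])); sp=np.degrees(np.arctan2(-z[2],z[0]))
    B=R.from_euler('y',sp,degrees=True)*R.from_euler('z',j5,degrees=True)  # x-> tool z
    loc=B.inv().apply(A[:,0])   # in y,z plane ; at sp=90 j5=0: local z = world +r, local y = lateral
    az=np.degrees(np.arctan2(loc[1],loc[2])); return sp,j5,(180-az+180)%360-180
print(wr3(R.from_euler('xyz',[180,0,85.7],degrees=True).as_matrix(),-22.2))
for xs in(1,-1):
  for psi in(-20,-9,5):
    for phi in(-40,0,40):
      print(xs,psi,phi,[np.round(v,0) for v in wr3(toolR(np.radians(psi),np.pi/4,xs,np.radians(phi))[0],32)])
E
python3 ik.py
cat > torch.py <<'E'
from h import *
for n in("top","side"):
    im,d,K,T,P=shot(n); hsv=cv2.cvtColor(im,cv2.COLOR_BGR2HSV)
    Q=P-[.532,-.2015,0]; a=np.radians(-4.3); Q=Q@np.array([[np.cos(a),np.sin(a),0],[-np.sin(a),np.cos(a),0],[0,0,1]]).T
    m=(hsv[...,0]>18)&(hsv[...,0]<36)&(hsv[...,1]>130)&(d>0)&(np.abs(Q[...,0])<.07)&(np.abs(Q[...,1])<.12)&(Q[...,2]>.02)
    q=Q[m]; 
    if len(q): print(n,len(q),"case frame 2/50/98",np.percentile(q,[2,50,98],axis=0).round(4).tolist(), cv2.minAreaRect(P[m][:,:2].astype(np.float32)))
    dk=(d>0)&(np.abs(Q[...,0]+.012)<.012)&(Q[...,2]>.068)&(Q[...,2]<.09)&(np.abs(Q[...,1])<.12); 
    if dk.any(): print("z>.068 y range",np.percentile(Q[dk][:,1],[2,98]).round(4),dk.sum())
E
python3 torch.py
```

```text
{'t': 8.267, 'joint_positions': [-12.52, 2.286, -12.642, 75.254, 0.086, 81.694], 'position': [0.389, -0.086, 0.236], 'ee_rot': [-179.832, -0.112, 85.785], 'contact_force': [0.016, -0.312, -0.221], 'opening': 0.083, 'gripper_force': 0.0}
[ 0.4945 -0.0009  0.3933 -0.01   -0.0008 -0.1611] err 0.0027014578959277946
(np.float64(90.0), np.float64(2.1566320380821357e-15), np.float64(72.1))
1 -20 -40 [np.float64(147.0), np.float64(2.0), np.float64(-146.0)]
1 -20 0 [np.float64(122.0), np.float64(34.0), np.float64(-138.0)]
1 -20 40 [np.float64(72.0), np.float64(55.0), np.float64(-102.0)]
1 -9 -40 [np.float64(147.0), np.float64(-7.0), np.float64(-152.0)]
1 -9 0 [np.float64(127.0), np.float64(28.0), np.float64(-148.0)]
1 -9 40 [np.float64(89.0), np.float64(57.0), np.float64(-121.0)]
1 5 -40 [np.float64(145.0), np.float64(-19.0), np.float64(-160.0)]
1 5 0 [np.float64(132.0), np.float64(19.0), np.float64(-160.0)]
1 5 40 [np.float64(109.0), np.float64(55.0), np.float64(-146.0)]
-1 -20 -40 [np.float64(147.0), np.float64(2.0), np.float64(34.0)]
-1 -20 0 [np.float64(122.0), np.float64(34.0), np.float6
[... 267 characters left out ...]

-1 5 -40 [np.float64(145.0), np.float64(-19.0), np.float64(20.0)]
-1 5 0 [np.float64(132.0), np.float64(19.0), np.float64(20.0)]
-1 5 40 [np.float64(109.0), np.float64(55.0), np.float64(34.0)]
top 504 case frame 2/50/98 [[-0.0291, -0.0729, 0.0431], [-0.0138, -0.0093, 0.0698], [0.0043, 0.0588, 0.0766]] ((0.5198025107383728, -0.2079668492078781), (0.13881392776966095, 0.04147930070757866), 88.4333724975586)
z>.068 y range [-0.0868  0.0877] 452
side 740 case frame 2/50/98 [[-0.0284, -0.0709, 0.0485], [-0.0199, -0.0097, 0.0687], [0.008, 0.0568, 0.0739]] ((0.5262064933776855, -0.20853619277477264), (0.13312070071697235, 0.05102666839957237), 86.1059799194336)
z>.068 y range [-0.0893  0.0839] 542
```

The torch is where the description puts it, with the lens toward +y. I turn the wrist half round so the later swing stays within j6's range.

Call:
drive_tool([
  [[0,0,1.45],[0.1,-0.09,0],0],
  [[0,0,1.45],[0.1,-0.09,0],0],
  [[0,0,1.45],[0.1,-0.09,0],0],
  [[0,0,1.45],[0.1,-0.09,0],0],
  [[0,0,1.45],[0.1,-0.09,0],0],
  [[0,0,1.45],[0.1,-0.09,0],0],
  [[0,0,1.45],[0.1,-0.09,0],0],
  [[0,0,1.45],[0.1,-0.09,0],0],
  [[0,0,1.45],[0.1,-0.09,0],0],
  [[0,0,1.45],[0.1,-0.09,0],0],
  [[0,0,1.45],[0.1,-0.09,0],0],
  [[0,0,1.45],[0.1,-0.09,0],0],
])

```text
t: 9.37
position: [0.4954, -0.1806, 0.2351]
ee_rot: [-180.0, -0.0, 169.0]
contact_force: [0.5, -0.1, 0.3]
opening: 0.0856
gripper_force: 0.0
```

Call:
drive_tool([
  [[0,0,1.69],[0.02,-0.02,0],0],
  [[0,0,1.69],[0.02,-0.02,0],0],
  [[0,0,1.69],[0.02,-0.02,0],0],
  [[0,0,1.69],[0.02,-0.02,0],0],
  [[0,0,1.69],[0.02,-0.02,0],0],
  [[0,0,1.69],[0.02,-0.02,0],0],
  [[0,0,1.69],[0.02,-0.02,0],0],
  [[0,0,1.69],[0.02,-0.02,0],0],
  [[0,0,1.69],[0.02,-0.02,0],0],
  [[0,0,1.69],[0.02,-0.02,0],0],
  [[0,0,1.69],[0.02,-0.02,0],0],
  [[0,0,1.69],[0.02,-0.02,0],0],
])

```text
t: 10.37
position: [0.5153, -0.2006, 0.235]
ee_rot: [180.0, -0.0, -105.0]
contact_force: [0.1, 0.4, 0.4]
opening: 0.0852
gripper_force: 0.0
```

```bash
python3 s.py
```

```text
{'t': 10.367, 'joint_positions': [-21.256, 19.788, 9.068, 79.285, -0.027, -96.279], 'position': [0.515, -0.201, 0.235], 'ee_rot': [179.992, -0.027, -104.977], 'contact_force': [0.125, 0.404, 0.376], 'opening': 0.085, 'gripper_force': 0.0}
```

Call:
drive_tool([
  [[0,0,0.187],[0.0045,0,-0.02],0],
  [[0,0,0.187],[0.0045,0,-0.05],0],
  [[0,0,0.187],[0.0045,0,-0.09],0],
  [[0,0,0.187],[0.0045,0,-0.13],0],
  [[0,0,0.187],[0.0045,0,-0.16],0],
  [[0,0,0.187],[0.0045,0,-0.18],0],
  [[0,0,0.187],[0.0045,0,-0.195],0],
  [[0,0,0.187],[0.0045,0,-0.195],0],
  [[0,0,0.187],[0.0045,0,-0.195],0],
])

```text
t: 11.12
position: [0.5189, -0.1999, 0.0395]
ee_rot: [179.9, 0.0, -94.6]
contact_force: [-0.2, 0.1, 0.3]
opening: 0.0854
gripper_force: 0.0
```

Call:
drive_tool([
  [[0,0,0],[0,0,0],1],
  [[0,0,0],[0,0,0],1],
  [[0,0,0],[0,0,0],1],
  [[0,0,0],[0,0,0],1],
  [[0,0,0],[0,0,0],1],
  [[0,0,0],[0,0,0],1],
  [[0,0,0],[0,0,0],1],
  [[0,0,0],[0,0,0],1],
  [[0,0,0],[0,0,0],1],
  [[0,0,0],[0,0,0],1],
], force=60)

```text
t: 11.95
position: [0.5203, -0.1995, 0.042]
ee_rot: [-179.9, -0.0, -94.6]
contact_force: [-0.9, -0.2, 5.8]
opening: 0.0268
gripper_force: 59.2
```

```bash
python3 s.py
```

```text
{'t': 11.95, 'joint_positions': [-20.979, 28.696, -7.819, 53.331, -0.002, -106.425], 'position': [0.52, -0.2, 0.042], 'ee_rot': [-179.853, -0.046, -94.554], 'contact_force': [-0.943, -0.239, 5.848], 'opening': 0.027, 'gripper_force': 59.178}
```

Call:
drive_tool([
  [[0,0,0],[0,0,0.01],1],
  [[0,0,0],[0,0,0.025],1],
  [[0,0,0],[0,0,0.045],1],
  [[0,0,0],[0,0,0.07],1],
  [[0,0,0],[0,0,0.1],1],
  [[0,0,0],[0,0,0.13],1],
  [[0,0,0],[0,0,0.16],1],
  [[0,0,0],[-0.02,0,0.19],1],
  [[0,0,0],[-0.05,0.01,0.22],1],
  [[0,0,0],[-0.08,0.02,0.24],1],
  [[0,0,0],[-0.1,0.03,0.25],1],
  [[0,0,0],[-0.1,0.03,0.25],1],
])

```text
t: 12.95
position: [0.4163, -0.1679, 0.2943]
ee_rot: [-179.9, -0.0, -94.6]
contact_force: [-0.3, -0.3, -2.0]
opening: 0.0272
gripper_force: 59.7
```

```bash
python3 s.py; cat > tor2.py <<'E'
from h import *
# torch axis in tool frame from yellow + neighbouring points
s=env.observe(); Rt=R.from_euler('xyz',s["ee_rot"],degrees=True).as_matrix(); p=np.array(s["position"])
for n in("top","side"):
    im,d,K,T,P=shot(n); hsv=cv2.cvtColor(im,cv2.COLOR_BGR2HSV)
    L=(P-p)@Rt
    m=(hsv[...,0]>18)&(hsv[...,0]<36)&(hsv[...,1]>130)&(d>0)&(np.linalg.norm(L,axis=-1)<.15)
    q=L[m]
    if len(q)>20:
        c=q.mean(0); v=np.linalg.svd(q-c,full_matrices=False)[2][0]; print(n,len(q),"toolframe c",c.round(4),"axis",v.round(3),"x range",np.percentile(q[:,0],[1,99]).round(4))
E
python3 tor2.py; python3 - <<'E'
import sys; sys.argv=['']
import io,contextlib
with contextlib.redirect_stdout(io.StringIO()): from ik import *
s=env.observe(); Rc=R.from_euler('xyz',s["ee_rot"],degrees=True).as_matrix(); pc=np.array(s["position"])
box=np.array([.5585,.247,.006])
for phi in(0,15,30):
    Rt,d=toolR(np.radians(-9),np.pi/4,-1,np.radians(phi))
    mid=box-d*.248; tcp=mid+.017*Rt[:,2]
    pre=R.from_euler('z',-94.4,degrees=True).as_matrix()@Rc
    print(phi,"tcp",tcp.round(4),"shift",(tcp-pc).round(4),"tilt after yaw",R.from_matrix(Rt@pre.T).as_rotvec().round(4),"wr",[np.round(v) for v in wr3(Rt,np.degrees(np.arctan2(*(tcp-.2*Rt[:,2])[[1,0]])))], "z",Rt[:,2].round(3))
E
```

```text
{'t': 12.95, 'joint_positions': [-21.971, 6.715, 0.942, 84.093, 0.011, -107.405], 'position': [0.416, -0.168, 0.294], 'ee_rot': [-179.868, -0.03, -94.566], 'contact_force': [-0.261, -0.263, -1.992], 'opening': 0.027, 'gripper_force': 59.656}
top 266 toolframe c [-0.0338  0.0001 -0.0374] axis [-0.067 -0.002 -0.998] x range [-0.0591 -0.0101]
side 630 toolframe c [ 0.0371  0.0051 -0.0256] axis [ 0.993 -0.028  0.116] x range [-0.051   0.0751]
0 tcp [0.3734 0.2763 0.1693] shift [-0.0454  0.4452 -0.1223] tilt after yaw [ 0.1239  0.7751 -0.0013] wr [np.float64(129.0), np.float64(24.0), np.float64(27.0)] z [-0.698  0.111 -0.707]
15 tcp [0.3745 0.2806 0.1698] shift [-0.0443  0.4495 -0.1219] tilt after yaw [ 0.3683  0.7318 -0.1042] wr [np.float64(123.0), np.float64(35.0), np.float64(27.0)] z [-0.634  0.362 -0.683]
30 tcp [0.3763 0.2845 0.171 ] shift [-0.0424  0.4534 -0.1207] tilt after yaw [ 0.611   0.6794 -0.2069] wr [np.float64(116.0), np.float64(47.0), np.float64(29.0)] z [-0.527  0.59  -0.612]
```

Call:
drive_tool([
  [[0,0,-0.05],[0,0.01,0],1],
  [[0,0,-0.15],[0,0.03,0],1],
  [[0,0,-0.26],[0,0.06,0],1],
  [[0,0,-0.37],[0,0.09,0],1],
  [[0,0,-0.48],[-0.005,0.12,0],1],
  [[0,0,-0.59],[-0.005,0.15,0],1],
  [[0,0,-0.7],[-0.01,0.18,0],1],
  [[0,0,-0.81],[-0.01,0.21,0],1],
  [[0,0,-0.92],[-0.01,0.24,0],1],
  [[0,0,-1.03],[-0.015,0.27,0],1],
  [[0,0,-1.14],[-0.015,0.3,0],1],
  [[0,0,-1.24],[-0.015,0.33,0],1],
])

```text
t: 14.05
position: [0.4041, 0.1624, 0.2894]
ee_rot: [-180.0, -0.2, -165.9]
contact_force: [0.4, -1.1, -1.6]
opening: 0.0271
gripper_force: 59.6
```

Call:
drive_tool([
  [[0,0,-0.1],[0,0.03,0],1],
  [[0,0,-0.2],[0,0.06,0],1],
  [[0,0,-0.29],[0,0.085,0],1],
  [[0,0,-0.36],[0,0.1,0],1],
  [[0,0,-0.408],[0,0.11,0],1],
  [[0,0,-0.408],[0,0.11,0],1],
])

```text
t: 14.55
position: [0.4043, 0.273, 0.2887]
ee_rot: [-179.9, -0.2, 171.2]
contact_force: [0.3, -0.1, -2.2]
opening: 0.0272
gripper_force: 59.6
```

```bash
python3 s.py; cat > goal.py <<'E'
import io,contextlib,sys
with contextlib.redirect_stdout(io.StringIO()): from ik import *
s=env.observe(); Rc=R.from_euler('xyz',s["ee_rot"],degrees=True).as_matrix(); pc=np.array(s["position"])
box=np.array([.5585,.247,.006])
Rt,d=toolR(np.radians(-9),np.pi/4,-1,np.radians(15)); tcp=box-d*.248+.017*Rt[:,2]
print("shift",(tcp-pc).round(4),"turn",R.from_matrix(Rt@Rc.T).as_rotvec().round(4))
E
python3 goal.py
```

```text
{'t': 14.55, 'joint_positions': [34.006, 11.553, 5.923, 84.55, 0.031, 42.855], 'position': [0.404, 0.273, 0.289], 'ee_rot': [-179.9, -0.153, 171.151], 'contact_force': [0.309, -0.084, -2.173], 'opening': 0.027, 'gripper_force': 59.626}
shift [-0.0298  0.0076 -0.1189] turn [ 0.3673  0.73   -0.1063]
```

Call:
drive_tool([
  [[0.037,0.073,-0.011],[-0.003,0.001,-0.005],1],
  [[0.073,0.146,-0.021],[-0.006,0.0015,-0.01],1],
  [[0.11,0.219,-0.032],[-0.009,0.002,-0.02],1],
  [[0.147,0.292,-0.043],[-0.012,0.003,-0.025],1],
  [[0.184,0.365,-0.053],[-0.015,0.004,-0.03],1],
  [[0.22,0.438,-0.064],[-0.018,0.005,-0.035],1],
  [[0.257,0.511,-0.074],[-0.021,0.005,-0.04],1],
  [[0.294,0.584,-0.085],[-0.024,0.006,-0.045],1],
  [[0.331,0.657,-0.096],[-0.027,0.007,-0.05],1],
  [[0.367,0.73,-0.106],[-0.03,0.0075,-0.055],1],
  [[0.367,0.73,-0.106],[-0.03,0.0075,-0.06],1],
  [[0.367,0.73,-0.106],[-0.03,0.0075,-0.06],1],
])

```text
t: 15.55
position: [0.3747, 0.2771, 0.2278]
ee_rot: [165.3, -45.0, 170.6]
contact_force: [-0.5, 0.1, -2.8]
opening: 0.0274
gripper_force: 59.7
```

```bash
python3 s.py; python3 goal.py; python3 tor2.py; python3 - <<'E'
from h import *
im,d,K,T,P=shot("side"); cv2.imwrite("pics/f1.png",im[40:290,60:420])
np.savez("f1.npz",im=im,d=d,K=K,T=T,P=P)
E
```

```text
{'t': 15.55, 'joint_positions': [16.426, 34.834, 14.447, 106.083, 31.779, 21.266], 'position': [0.375, 0.277, 0.228], 'ee_rot': [165.32, -45.035, 170.558], 'contact_force': [-0.516, 0.065, -2.844], 'opening': 0.027, 'gripper_force': 59.716}
shift [-0.0002  0.0035 -0.058 ] turn [ 0.0038 -0.0012  0.0038]
top 420 toolframe c [ 0.0267  0.0013 -0.0284] axis [1.    0.027 0.016] x range [-0.0298  0.079 ]
side 342 toolframe c [ 0.0222 -0.0096 -0.0246] axis [-1.    -0.031  0.003] x range [-0.0529  0.0784]
```

View pics/f1.png

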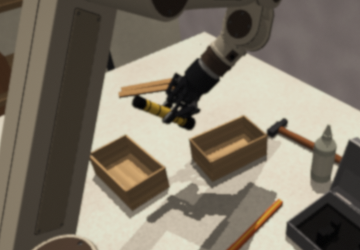

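The torch is held nose-down at 45° beside and above box A (crop about 165,112), clear of everything. I lower it to its final height.

Call:
drive_tool([
  [[0,0,0],[0,0.001,-0.01],1],
  [[0,0,0],[0,0.002,-0.025],1],
  [[0,0,0],[0,0.003,-0.04],1],
  [[0,0,0],[0,0.003,-0.052],1],
  [[0,0,0],[0,0.003,-0.058],1],
  [[0,0,0],[0,0.003,-0.058],1],
  [[0,0,0],[0,0.003,-0.058],1],
  [[0,0,0],[0,0.003,-0.058],1],
])

```text
t: 16.37
position: [0.3746, 0.2816, 0.1737]
ee_rot: [165.0, -44.8, 170.8]
contact_force: [-0.3, -0.2, -1.2]
opening: 0.0272
gripper_force: 59.7
```

```bash
python3 s.py; python3 goal.py; python3 - <<'E'
from h import *
s=env.observe(); Rt=R.from_euler('xyz',s["ee_rot"],degrees=True).as_matrix(); p=np.array(s["position"])
for n in("top","side"):
    im,d,K,T,P=shot(n); hsv=cv2.cvtColor(im,cv2.COLOR_BGR2HSV)
    L=(P-p)@Rt
    yl=(hsv[...,0]>18)&(hsv[...,0]<36)&(hsv[...,1]>130)&(d>0)&(abs(L[...,0])<.1)&(abs(L[...,1])<.04)&(abs(L[...,2]+.017)<.04)
    q=L[yl]
    # cylinder fit: radius known, axis (y0+ky*x, z0+kz*x)
    from scipy.optimize import least_squares
    f=lambda a:np.hypot(q[:,1]-a[0]-a[1]*q[:,0],q[:,2]-a[2]-a[3]*q[:,0])-.0145
    r=least_squares(f,[0,0,-.017,0],loss='soft_l1',f_scale=.002); a=r.x
    hd=(d>0)&(L[...,0]<-.05)&(L[...,0]>-.12)&(abs(L[...,1])<.03)&(abs(L[...,2]+.017)<.03)
    print(n,len(q),a.round(4),"rms",np.sqrt(np.mean(f(a)**2)).round(4),"end x",np.percentile(L[hd][:,0],[1,3]).round(4) if hd.any() else 0,"tail x",np.percentile(q[:,0],99).round(3))
    dl=Rt@np.array([-1,-a[1],-a[3]]); dl/=np.linalg.norm(dl)
    o=p+Rt@np.array([0,a[0],a[2]]); lens=o+dl*.09; k=(.006-lens[2])/dl[2]; print("lens",lens.round(4),"el",np.degrees(np.arcsin(-dl[2])).round(1),"hit",(lens+k*dl).round(4))
    m=(d>0)&(P[...,2]>.065)&(P[...,2]<.09)&(np.hypot(P[...,0]-.5585,P[...,1]-.247)<.125)
    print("box",cv2.minAreaRect(P[m][:,:2].astype(np.float32)))
    cv2.imwrite(f"pics/g_{n}.png",cv2.resize(im[100:300,150:400] if n=="top" else im[80:280,150:400],None,fx=3,fy=3,interpolation=cv2.INTER_CUBIC))
E
python3 lid.py
```

```text
{'t': 16.367, 'joint_positions': [16.834, 37.203, 10.326, 99.132, 32.052, 21.532], 'position': [0.375, 0.282, 0.174], 'ee_rot': [165.013, -44.785, 170.839], 'contact_force': [-0.289, -0.236, -1.227], 'opening': 0.027, 'gripper_force': 59.716}
shift [-0.0001 -0.001  -0.004 ] turn [0.0007 0.0037 0.0027]
top 362 [ 0.0017  0.0054 -0.0158 -0.0003] rms 0.0025 end x 0 tail x 0.08
lens [0.448  0.2669 0.1214] el 44.9 hit [0.5623 0.2476 0.006 ]
box ((0.5597782135009766, 0.30663275718688965), (0.008944099768996239, 0.180824413895607), 81.55258178710938)
side 270 [ 0.0007 -0.0032 -0.0156  0.0117] rms 0.0023 end x [-0.0845 -0.0837] tail x 0.078
lens [0.4485 0.2663 0.1219] el 44.1 hit [0.5666 0.2472 0.006 ]
box ((0.5563408732414246, 0.24533507227897644), (0.13156050443649292, 0.20201221108436584), 81.47091674804688)
0.12 327 [0.126 0.13  0.133]
0.14 341 [0.131 0.135 0.139]
0.16 348 [0.137 0.14  0.144]
0.18 200 [0.142 0.144 0.147]
0.2 340 [0.12  0.137 0.152]
0.22 64 [0.118 0.121 0.125]
```

View pics/g_top.png

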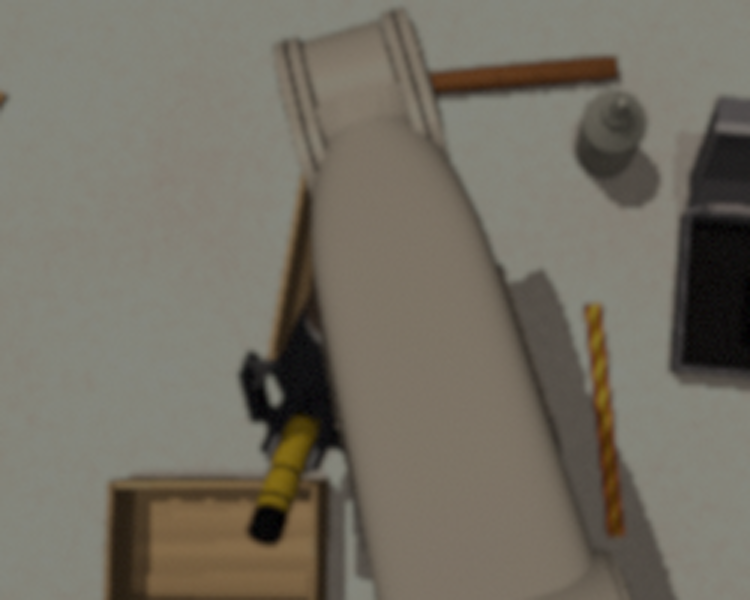

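The top view shows the tail over box B at z about 0.25, well clear. The cylinder fits put the lens about 41 mm above the rim, the slant at 44–45° and the hit within about 8 mm of the box middle. I lower it 5 mm to centre it, then let it settle.

Call:
drive_tool([
  [[0,0,0],[0,0,-0.0025],1],
  [[0,0,0],[0,0,-0.005],1],
  [[0,0,0],[0,0,-0.005],1],
  [[0,0,0],[0,0,-0.005],1],
  [[0,0,0],[0,0,-0.005],1],
  [[0,0,0],[0,0,-0.005],1],
  [[0,0,0],[0,0,-0.005],1],
  [[0,0,0],[0,0,-0.005],1],
])

```text
t: 17.18
position: [0.3743, 0.2813, 0.1678]
ee_rot: [165.1, -44.9, 170.8]
contact_force: [-1.6, -1.0, -1.8]
opening: 0.0272
gripper_force: 59.7
```

```bash
python3 s.py; python3 -c "
from red import *
red('side')
print(job.finish_job())"
```

```text
{'t': 17.183, 'joint_positions': [16.81, 37.549, 9.942, 98.513, 32.049, 21.53], 'position': [0.374, 0.281, 0.168], 'ee_rot': [165.083, -44.883, 170.769], 'contact_force': [-1.598, -0.989, -1.806], 'opening': 0.027, 'gripper_force': 59.716}
side 459 [[0.3743, -0.2128, 0.0244], [0.3985, -0.195, 0.0366], [0.4372, -0.1767, 0.049]]
the job is handed in; nothing more can be done
None
```

I handed the job in at about 17 s: latch out to about 60°, lid open to about 103°, and the torch held at about 45° with its lens roughly 35 mm above the rim of the farther box, aimed within about 1 cm of the middle of its floor; no verdict came back.

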